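# Lay out the bearing kit on its outline boards

## Task

Lay out this bearing kit for its check before packing: stand each of the four loose grey parts (the larger hub, the smaller hub, the bearing block and the Z bracket) upright and flat on the white board whose dark outline matches it in shape and size, centred on the outline and, for the block and the bracket, turned so that they cover it. Let go of everything and leave the roll of tape and the tub of grease where they are.

Things in the scene. Friction and masses are not known exactly. Their poses are not given: they have to be found in the camera images.
- big_flange_mid (a point): Larger flanged hub, loose grey casting, about 0.4 kg: a round plate 72 mm across, 8 mm thick, with an upright round boss 40 mm across on its middle; 56 mm high in all. Stands upright on the bench. The point is on its axis half-way up (28 mm above the underside), z up. Grasp the boss above the plate; its turn about the vertical does not matter.
- small_flange_mid (a point): Smaller flanged hub, loose grey casting, about 0.2 kg: a round plate 48 mm across, 8 mm thick, with an upright round boss 24 mm across on its middle; 56 mm high in all. Stands upright on the bench. The point is on its axis half-way up (28 mm above the underside), z up. Grasp the boss above the plate; its turn about the vertical does not matter.
- bearing_block_mid (a point): Bearing block, loose grey casting, 0.4 kg, any yaw: foot plate 84 (x) x 40 (y) x 8 mm; on its middle an upright round-topped body, 40 mm along x, 28 mm along y, with a brass-lined bore along y; 56 mm high in all. The point is its middle half-way up (28 mm above the underside), z up. Grasp the body across y above the plate. A half turn gives the same shape.
- z_bracket_mid (a point): Z bracket, loose, grey, 0.35 kg, any yaw: Z-shaped from above, 50 mm high, walls 14 mm thick, 84 (x) x 66 (y) mm overall. The web runs along x through the middle; the leg at the +x end reaches to y +33 mm, that at the -x end to y -33 mm. The point is the web's middle half-way up (25 mm above the underside), z up. Grasp the web across y. A half turn gives the same shape.
- outline_big_round (a point): White square board, 100 x 100 x 8 mm, fixed flat on the bench anywhere in the work area, turned up to 20 deg. On its top a dark flush shape: a disc 76 mm across (the larger hub plus 2 mm all round). The point is the shape's middle on the board's top, 8 mm above the bench; z up.
- outline_small_round (a point): White square board, 100 x 100 x 8 mm, fixed flat on the bench anywhere in the work area, turned up to 20 deg. On its top a dark flush shape: a disc 52 mm across (the smaller hub plus 2 mm all round). The point is the shape's middle on the board's top, 8 mm above the bench; z up.
- outline_rectangle (a point): White square board, 100 x 100 x 8 mm, fixed flat on the bench anywhere in the work area, turned up to 20 deg. On its top a dark flush shape: a rectangle 88 mm along x by 44 mm along y (the bearing block's foot plus 2 mm all round). The point is the shape's middle on the board's top, 8 mm above the bench; z up.
- outline_zed (a point): White square board, 100 x 100 x 8 mm, fixed flat on the bench anywhere in the work area, turned up to 20 deg. On its top a dark flush shape: a Z (the Z bracket plus 2 mm all round, same x and y axes as the bracket). The point is the shape's middle on the board's top, 8 mm above the bench; z up.
- tape_roll_mid (a point): Bystander, not to be moved: a loose brown cardboard ring (a roll of packing tape), 80 mm across, 48 mm high, lying flat at the far left of the work among the boards and parts. The point is its centre, half-way up.
- grease_tub_mid (a point): Bystander, not to be moved: a loose closed white plastic tub of grease with a grey lid, 60 mm across and 65 mm high, standing at the far right of the work among the boards and parts. The point is its centre, half-way up.
Not all that is in view belongs to the job. Leave any orange look-alike of the part that bears bearing_block_mid alone.

How it is judged:
By the outcome, as a careful person would: the job done as asked, in the order asked, and still so for the second after the job is handed in, with the robot touching nothing.
It also fails if it takes over 106 s, if anything falls off the work surface, if the arm or the gripper's body presses on something with over 40 N, if the wrist force passes 120 N, or if a joint passes its speed limit or range.

## Robot

A 6-joint arm with a two-finger parallel gripper is mounted at the origin on the work surface. World frame = base frame: x ahead of the robot, y to its left, z up, the work surface at z = 0. Lengths are in mm, angles in rad, forces in N, time in s.
With the tool pointing down it reaches from about 275 to 750 mm from the base axis. Payload 10.2 kg.
Tool frame: the origin (TCP) lies at the very end of the fingers, on their centre line; the grasp point (between the pads) lies ctrl.grip_depth behind it (ctrl.grip_depth is the distance from the TCP to the grasp point, in mm); z points along the fingers, y is the direction in which the jaws open and shut (so a half turn about z gives the same grasp; the last joint's range is limited). The gripper opens to 85 mm and grips with 20 to 120 N. Pads are 22 mm wide; open, the fingers measure 114 mm over their backs; the gripper's body (76 mm by 85 mm) begins 54 mm behind the grasp point. The pads swing forward as they close: fully open they stand 13 mm farther back than shut.
Start: joints at [1.064, 0.313, 1.498, -0, 1.331, -0.223], TCP at [147.016, 504.002, 231.294] pointing down, gripper open.
Joint ranges: [-2.94, 2.94], [-0.97, 2.17], [0.19, 2.56], [-1.23, 4.37], [0.02, 3.11], [-2.88, 2.88]. Speed limits (rad/s): [2.39, 2.39, 3.01, 3.14, 3.14, 3.14].

## Interface

Orientations are given as a unit quaternion [w, x, y, z].
In Python, from rig import telemetry, eyes, ctrl, nets gives the robot as it stands. The module is installed in compiled form; this text tells all that it offers.
- The arm moves only by the tool drive_tool, never from a script. Its argument "series" is text: rows parted by semicolons, each of 7 numbers parted by spaces: the shift along the tool's x, y, z normalised to -1 to 1, where 1 is 0.12 m, then the turn, a rotation vector about the tool's x, y, z normalised to -1 to 1, where 1 is 0.5 rad, then the opening, from 0 (shut) to 1 (fully open). In form: tx ty tz wx wy wz hand; .... A call has 1 to 20 rows; each row is the pose to reach, as a shift and turn from the pose measured when the call began, along the tool's axes at that moment; what a row does not reach only later rows make up. A row lasts 1/10 s, in which the tool goes at most 50 mm and 8.59 degrees, less where a joint would pass 70% of its speed; a pose out of reach is approached as far as the arm can. A call with a number of a shift or a turn outside -1 to 1 is refused whole. A call with a gripper value outside its range is refused whole. The fingers move at their own pace and stop on an object; "newtons" is the grip in N (left out, the last holds). Time passes only in rows, so rows that repeat a pose let the fingers close. It gives the time, the measured TCP pose, the force and the opening at its end, in the units of the state.
- telemetry.sense(): the state, without advancing time (a new reading comes with each control period).
- eyes.capture(name): name is "side" or "top"; returns a dict with "frame" (384x512x3 uint8, red, green, blue), "fx", "fy", "cx", "cy" (pixels), "D" ([k1, k2, p1, p2, k3] as OpenCV has them; the pictures are not rectified), "view" (4x4, takes a point from world to camera coordinates). Camera axes: x right, y up, looking along -z (the intrinsics and any distortion apply to the point x, -y, -z); pixel columns grow to the right and rows downward; lengths in mm; the calibration is good to about 2 mm. A picture is of the moment at which its call begins. There is no depth.
- ctrl.finish_job(): hands the job in, once; it reports no verdict.
Trained networks look in a picture, given as the dict that the camera call returned (one of the last four; its "shot" number tells which), for a name from the list of things; names that differ only in an ending like _2 or _b are one class to them, and where a whole thing is asked for, a point or a joint stands for the part that bears it (a point fixed in the world has none). Each returns a list of dicts, best first, with "confidence" (0 to 1); they miss things now and then, are a little off and sometimes report something else, mostly with a low value. They report only what shows in the picture. A call takes as long as a camera call. They do not tell look-alikes from the thing itself.
- nets.spot_in(name, picture): "rect" ([left, top, right, bottom] in pixels, round what is visible of it).
The state is a dict: "time_s": time; "joints": joint angles; "dq": joint speeds; "tau": joint torques, N m; "eef_pos": TCP position; "ee_rot": TCP orientation; "force": force on the tool from outside, world axes, zero at the start; "wrist_torque": the same for the moment, N m; "grip_width": opening from 0.0 (shut) to 1.0 (fully open).
Only numpy, scipy, OpenCV 4.12 (cv2) and the standard library are available. Lean on these libraries where they do the work, as an engineer would, in place of code of your own. Each camera call takes 0.05 s, during which the arm holds its last target. There are 200 camera calls.

## Working session

There is one attempt and no reset: what is moved stays moved. The work goes in short steps, Python scripts to look and compute and a tool call to move; the robot and the scene stay as the last step left them, time stands still between calls to the robot, and variables do not carry over. Pictures are saved under pics/ and viewed, about 12 in all and at most 16, crops included, and the job is handed in when it is done.

Besides the shell and the picture viewer there is one more tool, called in YAML: its name, and indented under it one key for each argument. drive_tool: Moves the arm, as the interface text tells. Scaled input: -1 to 1 covers 0.12 m each way for a shift and 0.5 rad each way for a turn. Its arguments: {"type":"object","properties":{"series":{"type":"string"},"newtons":{"type":"number"}},"required":["series"]}

```bash
mkdir -p pics; cat > h.py <<'E'
import numpy as np, cv2
from rig import telemetry, eyes, ctrl, nets
def K(p): return np.array([[p['fx'],0,p['cx']],[0,p['fy'],p['cy']],[0,0,1.]])
F=np.diag([1,-1,-1.])
def ray(p,uv):
    V=np.array(p['view']); R=F@V[:3,:3]; t=F@V[:3,3]
    n=cv2.undistortPoints(np.array(uv,float).reshape(-1,1,2),K(p),np.array(p['D'],float)).reshape(-1,2)
    d=np.c_[n,np.ones(len(n))]@R
    return -R.T@t,d
def at(p,uv,z):
    c,d=ray(p,uv); return c+d*((z-c[2])/d[:,2])[:,None]
def proj(p,X):
    V=np.array(p['view']); R=F@V[:3,:3]; t=F@V[:3,3]
    return cv2.projectPoints(np.array(X,float).reshape(-1,1,3),cv2.Rodrigues(R)[0],t,K(p),np.array(p['D'],float))[0].reshape(-1,2)
def save(p,n,s=1.5): cv2.imwrite('pics/'+n,cv2.resize(p['frame'][:,:,::-1],None,fx=s,fy=s,interpolation=cv2.INTER_CUBIC))
E
python3 - <<'E'
from h import *
print(telemetry.sense(),ctrl.grip_depth)
for c in('top','side'):
    p=eyes.capture(c); save(p,c+'0.png'); o,d=ray(p,[[256,192]])
    np.save(c+'0.npy',p,allow_pickle=True)
    print(c,o.round(),d.round(2),p['fx'],p['D'])
    for n in 'big_flange_mid small_flange_mid bearing_block_mid z_bracket_mid outline_big_round outline_small_round outline_rectangle outline_zed tape_roll_mid grease_tub_mid'.split():
        for r in nets.spot_in(n,p)[:3]:
            b=np.array(r['rect']); m=[(b[0]+b[2])/2,(b[1]+b[3])/2]
            print(n,round(r['confidence'],2),b.round(),at(p,[m],8 if 'out' in n else 28)[0].round(0))
E
```

```text
{'time_s': 0.0, 'joints': array([ 1.06356510e+00,  3.13436406e-01,  1.49847474e+00,  1.27891861e-05,
        1.33101611e+00, -2.23393066e-01]), 'dq': array([ 0.00111431, -0.00063877, -0.00031005, -0.00026893, -0.00067314,
       -0.00126308]), 'tau': array([ 1.84128214e-03, -4.12255740e+01, -2.59744942e+01, -9.23185053e-05,
        4.16907744e-03, -3.38397939e-06]), 'eef_pos': array([146.89031096, 503.74561367, 230.72786397]), 'ee_rot': array([-2.44189008e-04,  1.41444634e-01,  9.89945943e-01, -6.21051318e-04]), 'force': array([1.2448107 , 0.08866942, 0.42278752]), 'wrist_torque': array([-0.00850304, -0.0367793 ,  0.04470176]), 'grip_width': 1.0011815452929425} 18.700000000000003
top [ 298.   10. 1103.] [[ 0.21 -0.02 -0.98]] 461.49402183001513 [-0.16442274  0.          0.          0.          0.        ]
big_flange_mid 0.72 [277. 119. 307. 148.] [ 663. -111.   28.]
small_flange_mid 0.7 [104. 186. 124. 200.] [551. 332.  28.]
small_flange_mid 0.66 [326. 110. 354. 135.] [ 682. -232.   28.]
bearing_block_mid 0.95 [142. 185. 180. 210.] [530. 217.  28.]
bearing_block_mid 0.85 [196. 199. 23
[... 1047 characters left out ...]
12. 186.] [343.  70.  28.]
bearing_block_mid 0.63 [260. 126. 279. 151.] [542. 215.  28.]
bearing_block_mid 0.56 [236. 156. 267. 185.] [486.  81.  28.]
z_bracket_mid 0.81 [229. 199. 254. 244.] [459. -99.  28.]
z_bracket_mid 0.16 [272. 299. 324. 352.] [ 580. -374.   28.]
outline_big_round 0.96 [185. 282. 245. 333.] [ 402. -320.    8.]
outline_small_round 0.74 [272. 300. 322. 350.] [ 579. -364.    8.]
outline_rectangle 0.84 [293. 159. 328. 189.] [654.  84.   8.]
outline_zed 0.81 [206. 116. 243. 139.] [402. 294.   8.]
tape_roll_mid 0.74 [302. 121. 330. 152.] [682. 220.  28.]
tape_roll_mid 0.41 [230. 200. 255. 245.] [ 461. -102.   28.]
grease_tub_mid 0.89 [326. 245. 353. 278.] [ 688. -222.   28.]
```

View pics/top0.png

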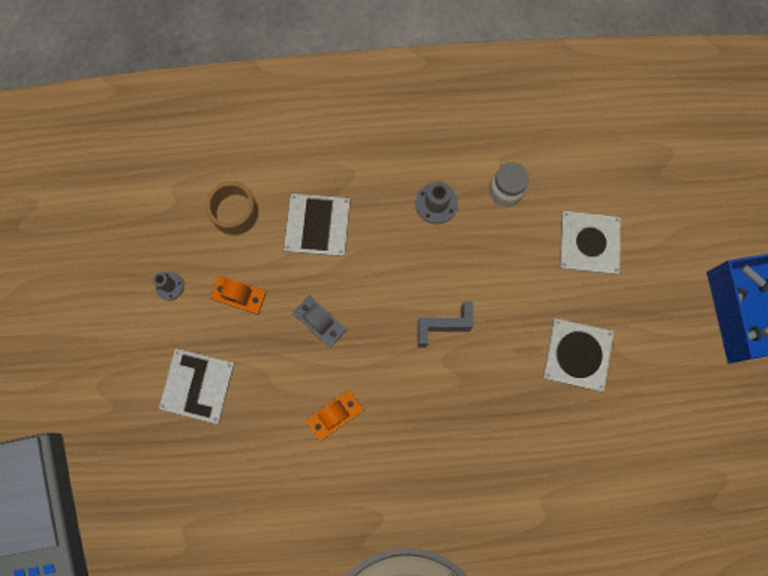

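View pics/side0.png

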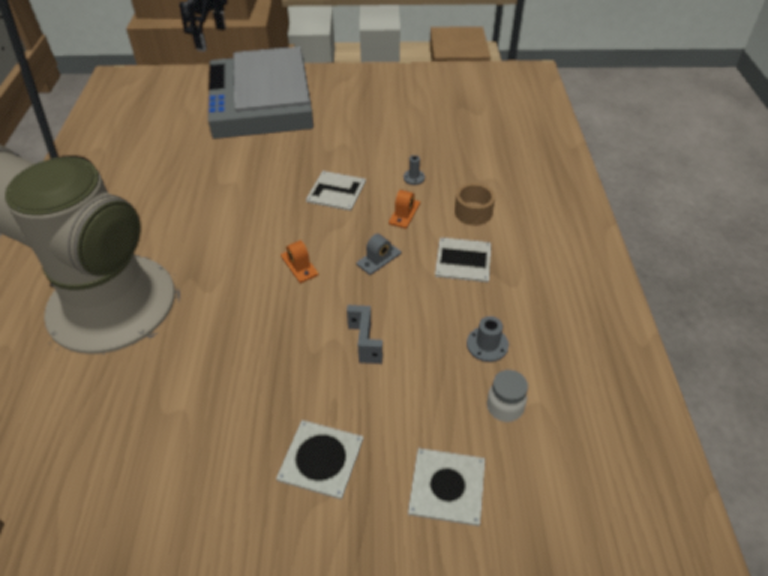

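Top view: the grey parts are the small hub at (168,285), the block at (320,320), the bracket at (445,325) and the big hub at (437,200). The boards are the rectangle at (317,225), zed at (197,386), small disc at (590,242) and big disc at (580,354). The two orange blocks are look-alikes. Next I fit silhouettes for precise poses.

```bash
cat >> h.py <<'E'
from scipy.optimize import minimize
def circ(r,z0,z1):
    a=np.linspace(0,2*np.pi,40,endpoint=False); return np.array([[r*np.cos(t),r*np.sin(t),z] for z in(z0,z1) for t in a])
def box(x0,x1,y0,y1,z0,z1): return np.array([[x,y,z] for x in(x0,x1) for y in(y0,y1) for z in(z0,z1)],float)
_a=np.linspace(0,np.pi,20)
_body=np.array([[20*np.cos(t),y,36+20*np.sin(t)] for t in _a for y in(-14,14)]+[[x,y,8] for x in(-20,20) for y in(-14,14)])
def zed(m,z0,z1): return [box(-42-m,42+m,-7-m,7+m,z0,z1),box(28-m,42+m,-7-m,33+m,z0,z1),box(-42-m,-28+m,-33-m,7+m,z0,z1)]
M=dict(big=[circ(36,0,8),circ(20,0,56)],small=[circ(24,0,8),circ(12,0,56)],block=[box(-42,42,-20,20,0,8),_body],zbr=zed(0,0,50),
 obig=[circ(38,8,8)],osmall=[circ(26,8,8)],orect=[box(-44,44,-22,22,8,8)],ozed=zed(2,8,8))
def mask(p,out):
    f=cv2.cvtColor(cv2.resize(p['frame'],None,fx=4,fy=4,interpolation=cv2.INTER_CUBIC),cv2.COLOR_RGB2HSV)
    m=(f[...,2]<110) if out else (f[...,1]<70)
    return m.astype(np.uint8)
def render(p,name,q,dz=0):
    c,s=np.cos(q[2]),np.sin(q[2]); im=np.zeros((384*4,512*4),np.uint8)
    for h in M[name]:
        X=h@np.array([[c,s,0],[-s,c,0],[0,0,1]])+[q[0],q[1],dz]
        u=(proj(p,X)+.5)*4-.5
        cv2.fillConvexPoly(im,cv2.convexHull((u*16).round().astype(np.int32)),1,shift=4)
    return im
def fit(p,name,q0,dz=0,yaws=None,win=70):
    out=name[0]=='o'; m=mask(p,out); u=((proj(p,[[q0[0],q0[1],20+dz]])[0])*4).astype(int); w=win*2
    sl=np.s_[max(u[1]-w,0):u[1]+w,max(u[0]-w,0):u[0]+w]
    best=None
    def cost(q):
        r=render(p,name,q,dz); d=cv2.dilate(r[sl],np.ones((25,25)))  # compare only nearby
        a,b=m[sl]&d,r[sl]
        return 1-(a&b).sum()/max((a|b).sum(),1)
    rnd='big' in name or 'small' in name
    for y in ([0] if rnd else (yaws if yaws is not None else np.arange(0,np.pi,np.pi/6))):
        f=(lambda v:cost([v[0],v[1],0])) if rnd else (lambda v:cost([v[0],v[1],v[2]/60]))
        v0=[q0[0],q0[1]]+([] if rnd else [y*60]); S=np.array([v0]+[np.array(v0)+6*e*(1+(k==2)) for k,e in enumerate(np.eye(len(v0)))])
        r=minimize(f,v0,method='Nelder-Mead',options=dict(initial_simplex=S,xatol=.1,fatol=1e-4,maxiter=120))
        if best is None or r.fun<best[1]: best=(np.r_[r.x[:2],0 if rnd else r.x[2]/60],r.fun)
    return best
E
cat > fitall.py <<'E'
from h import *
G=dict(big=(668,-110),small=(558,337),block=(480,88),zbr=(458,-101),obig=(399,-318),osmall=(578,-360),orect=(648,88),ozed=(400,295))
for n,g in G.items():
    for c in('top','side'):
        p=np.load(c+'0.npy',allow_pickle=True).item()
        q,e=fit(p,n,g); print(n,c,q[:2].round(1),round(np.degrees(q[2]),1),round(e,3))
E
time python3 fitall.py
```

```text
big top [ 667.6 -109.7] 0.0 0.13
big side [ 671.  -107.4] 0.0 0.05
small top [564. 343.] 0.0 0.126
small side [566.6 346.3] 0.0 0.134
block top [485.  99.] 42.1 0.044
block side [487.6 101.3] 44.4 0.123
zbr top [459.3 -99.8] 85.2 0.1
zbr side [461.4 -97.7] 85.1 0.066
obig top [ 394.2 -313.8] 0.0 0.019
obig side [ 397.2 -311.6] 0.0 0.055
osmall top [ 578.8 -360.7] 0.0 0.035
osmall side [ 581.5 -359. ] 0.0 0.073
orect top [646.8  91.6] 170.2 0.029
orect side [649.9  93.8] -9.8 0.089
ozed top [396.3 302.2] -17.4 0.049
ozed side [398.8 303.7] -16.7 0.182
real	0m4.151s
user	0m4.311s
sys	0m0.404s
```

```bash
cat > plan.py <<'E'
import sys
from h import *
from scipy.spatial.transform import Rotation as Ro
def Rt(ps):
    c,s=np.cos(ps),np.sin(ps); return np.array([[c,s,0],[s,-c,0],[0,0,-1.]])
def plan(wps):
    """wps: x y z psi_deg(or None) hand ; prints calls"""
    s=telemetry.sense(); w,x,y,z=s['ee_rot']; R=Ro.from_quat([x,y,z,w]).as_matrix(); P=np.array(s['eef_pos'])
    print('t',round(s['time_s'],1),'P',P.round(1),'psi',round(np.degrees(np.arctan2(R[1,0],R[0,0])),1),'w',round(s['grip_width'],3),'F',s['force'].round(1),'j',s['joints'].round(2))
    for x,y,z,ps,h in wps:
        p0=np.arctan2(R[1,0],R[0,0]); p1=p0 if ps is None else p0+(np.radians(ps)-p0+np.pi)%(2*np.pi)-np.pi
        G=np.array([x,y,z],float); Ps=P.copy()
        for n in range(1,12):
            ok=True; rows=[];Rc,Pc=R,Ps
            for k in range(1,n+1):
                Rn,Pn=Rt(p0+(p1-p0)*k/n),Ps+(G-Ps)*k/n
                t=Rc.T@(Pn-Pc)/120; r=Ro.from_matrix(Rc.T@Rn).as_rotvec()/.5
                ok&=max(abs(t).max(),abs(r).max())<=.99
                rows.append((t,r,max(np.linalg.norm(t)*120/50,np.degrees(np.linalg.norm(r)*.5)/8.59))); Rc,Pc=Rn,Pn
            if ok: break
        for t,r,m in rows: print(' '.join('%.3f'%v for v in [*t,*r]),h,' rows',int(np.ceil(m))+2)
        R,P=Rc,Pc
if __name__=='__main__':
    plan([[None if a=='-' else float(a) for a in w.split(',')] for w in sys.argv[1:]])
E
python3 plan.py 565,344.5,130,163.7,.6 565,344.5,40,163.7,.6 565,344.5,18,163.7,.6
```

```text
t 1.1 P [147.  504.  231.3] psi 163.7 w 1.002 F [0.1 0.4 0.2] j [ 1.06  0.31  1.5  -0.    1.33 -0.22]
-0.929 -0.075 0.211 -0.000 0.000 0.000 0.6  rows 5
-0.929 -0.075 0.211 0.000 0.000 0.000 0.6  rows 5
-0.929 -0.075 0.211 0.000 0.000 0.000 0.6  rows 5
-0.929 -0.075 0.211 0.000 0.000 0.000 0.6  rows 5
0.000 0.000 0.750 0.000 0.000 0.000 0.6  rows 4
0.000 0.000 0.183 0.000 0.000 0.000 0.6  rows 3
```

drive_tool:
  series: "-0.929 -0.075 0.211 0 0 0 0.6;-0.929 -0.075 0.211 0 0 0 0.6;-0.929 -0.075 0.211 0 0 0 0.6;-0.929 -0.075 0.211 0 0 0 0.6;-0.929 -0.075 0.211 0 0 0 0.6"

```text
time_s: 1.6
eef_pos: [251.0, 464.4, 206.2]
ee_rot: [-0.0, 0.141, 0.99, 0.0]
force: [-0.6, 0.0, -0.1]
grip_width: 0.596
```

drive_tool:
  series: "-0.929 -0.075 0.211 0 0 0 0.6;-0.929 -0.075 0.211 0 0 0 0.6;-0.929 -0.075 0.211 0 0 0 0.6;-0.929 -0.075 0.211 0 0 0 0.6;-0.929 -0.075 0.211 0 0 0 0.6"

```text
time_s: 2.1
eef_pos: [354.2, 425.5, 181.3]
ee_rot: [-0.0, 0.141, 0.99, 0.0]
force: [-0.3, 0.2, 0.4]
grip_width: 0.594
```

drive_tool:
  series: "-0.929 -0.075 0.211 0 0 0 0.6;-0.929 -0.075 0.211 0 0 0 0.6;-0.929 -0.075 0.211 0 0 0 0.6;-0.929 -0.075 0.211 0 0 0 0.6;-0.929 -0.075 0.211 0 0 0 0.6"

```text
time_s: 2.6
eef_pos: [457.1, 387.1, 156.6]
ee_rot: [-0.0, 0.14, 0.99, 0.001]
force: [-0.3, -0.6, -0.1]
grip_width: 0.602
```

drive_tool:
  series: "-0.929 -0.075 0.211 0 0 0 0.6;-0.929 -0.075 0.211 0 0 0 0.6;-0.929 -0.075 0.211 0 0 0 0.6;-0.929 -0.075 0.211 0 0 0 0.6;-0.929 -0.075 0.211 0 0 0 0.6;-0.929 -0.075 0.211 0 0 0 0.6"

```text
time_s: 3.2
eef_pos: [560.1, 349.1, 132.3]
ee_rot: [0.0, 0.139, 0.99, 0.001]
force: [0.6, 0.3, 0.1]
grip_width: 0.6
```

```bash
python3 plan.py 565,344.5,40,163.7,.6 565,344.5,18,163.7,.6
python3 - <<'E'
from h import *
p=eyes.capture('side');save(p,'side1.png',1.5)
q=telemetry.sense()['eef_pos'];print(proj(p,[q,[565,344.5,56]])*1.5)
E
```

```text
t 3.2 P [560.1 349.1 132.3] psi 164.0 w 0.6 F [0.6 0.3 0.1] j [ 0.38  0.69  1.17  0.    1.28 -0.91]
-0.050 -0.027 0.769 0.004 -0.000 0.012 0.6  rows 4
0.000 0.000 0.183 0.000 0.000 0.000 0.6  rows 3
[[411.99893065 125.42441417]
 [413.35393422 157.03120791]]
```

View pics/side1.png

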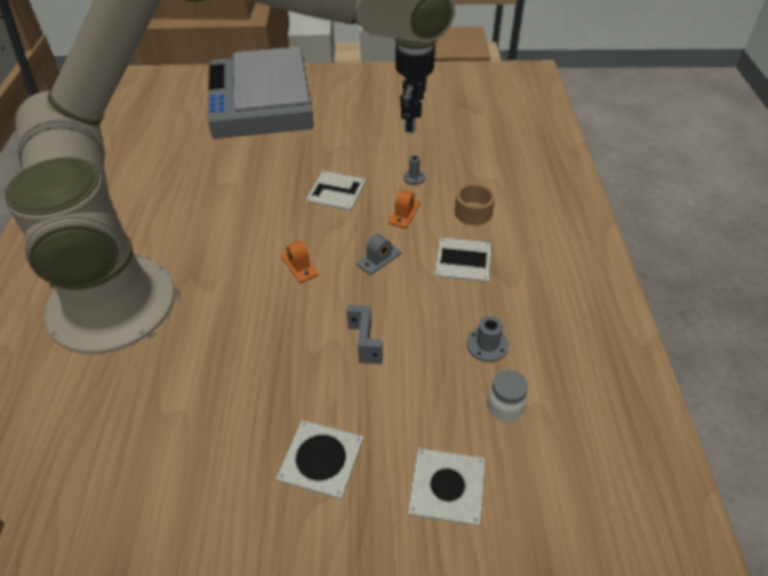

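The side view shows the fingertips at (411,128), above the small hub at (414,160) and where predicted. I'll descend, grip and lift.

drive_tool:
  series: "-0.05 -0.027 0.769 0.004 0 0.012 0.6;-0.05 -0.027 0.769 0.004 0 0.012 0.6;-0.05 -0.027 0.769 0.004 0 0.012 0.6;-0.05 -0.027 0.769 0.004 0 0.012 0.6;-0.05 -0.027 0.769 0.004 0 0.012 0.6"

```text
time_s: 3.75
eef_pos: [566.4, 345.3, 43.1]
ee_rot: [0.002, 0.142, 0.99, 0.001]
force: [-0.1, 0.1, 1.3]
grip_width: 0.6
```

drive_tool:
  series: "0 0 0.09 0 0 0 0.6;0 0 0.185 0 0 0 0.6;0 0 0.185 0 0 0 0.6;0 0 0.185 0 0 0 0.6"

```text
time_s: 4.15
eef_pos: [566.3, 345.3, 20.6]
ee_rot: [0.002, 0.142, 0.99, 0.001]
force: [-0.2, -0.6, 0.8]
grip_width: 0.601
```

drive_tool:
  series: "0 0 0 0 0 0 0;0 0 0 0 0 0 0;0 0 0 0 0 0 0;0 0 0 0 0 0 0;0 0 0 0 0 0 0;0 0 0 0 0 0 0;0 0 0 0 0 0 0;0 0 0 0 0 0 0"
  newtons: 50

```text
time_s: 4.95
eef_pos: [566.6, 345.3, 21.1]
ee_rot: [0.002, 0.142, 0.99, 0.001]
force: [-0.1, -0.9, 5.1]
grip_width: 0.27
```

drive_tool:
  series: "0 0 -0.2 0 0 0 0;0 0 -0.5 0 0 0 0;0 0 -0.9 0 0 0 0;0 0 -0.9 0 0 0 0;0 0 -0.9 0 0 0 0"

```text
time_s: 5.45
eef_pos: [566.0, 345.2, 129.1]
ee_rot: [0.002, 0.142, 0.99, 0.001]
force: [0.3, -0.7, -2.6]
grip_width: 0.268
```

```bash
python3 plan.py 545,60,128,163,0 580.5,-360,128,163.7,0
python3 - <<'E'
from h import *
p=eyes.capture('side');np.save('sideG.npy',p,allow_pickle=True)
q=telemetry.sense()['eef_pos']
cv2.imwrite('pics/g1.png',cv2.resize(p['frame'][20:160,200:340,::-1],None,fx=4,fy=4))
print((proj(p,[q])-[200,20])*4)
E
```

```text
t 5.5 P [566.  345.2 129.1] psi 163.7 w 0.268 F [ 0.3 -0.7 -2.6] j [ 0.37  0.7   1.17  0.    1.27 -0.92]
-0.166 -0.777 0.001 0.007 0.008 0.008 0.0  rows 4
-0.169 -0.776 0.003 0.000 0.000 0.008 0.0  rows 4
-0.173 -0.775 0.003 0.000 0.000 0.008 0.0  rows 4
-0.327 -0.815 0.000 0.000 0.000 -0.006 0.0  rows 5
-0.324 -0.816 0.000 0.000 0.000 -0.006 0.0  rows 5
-0.322 -0.817 0.000 0.000 0.000 -0.006 0.0  rows 5
-0.319 -0.818 0.000 0.000 0.000 -0.006 0.0  rows 5
[[305.28502017 262.5582899 ]]
```

View pics/g1.png

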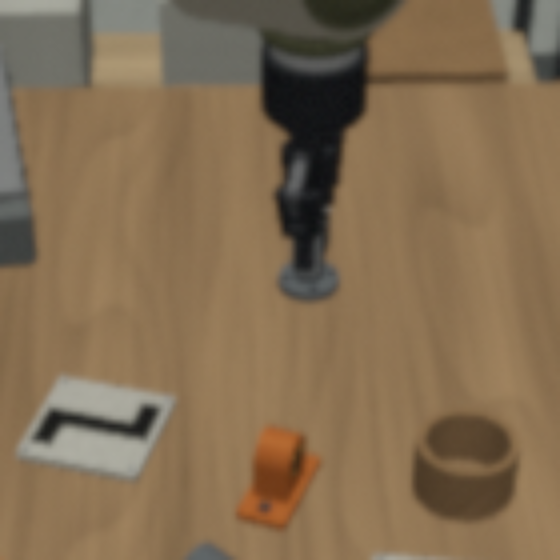

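Small hub is held at (308,280) in the crop. I'll carry it to its board.

drive_tool:
  series: "-0.166 -0.777 0 0.007 0.008 0 0;-0.166 -0.777 0 0.007 0.008 0 0;-0.166 -0.777 0 0.007 0.008 0 0;-0.166 -0.777 0 0.007 0.008 0 0"

```text
time_s: 5.9
eef_pos: [557.8, 249.0, 125.8]
ee_rot: [-0.003, 0.143, 0.99, -0.001]
force: [-0.2, -0.2, -2.0]
grip_width: 0.265
```

drive_tool:
  series: "-0.17 -0.776 0 0 0 0 0;-0.17 -0.776 0 0 0 0 0;-0.17 -0.776 0 0 0 0 0;-0.17 -0.776 0 0 0 0 0"

```text
time_s: 6.3
eef_pos: [551.0, 154.2, 125.2]
ee_rot: [-0.003, 0.143, 0.99, -0.001]
force: [-0.9, -0.3, -1.2]
grip_width: 0.267
```

drive_tool:
  series: "-0.17 -0.776 0 0 0 0 0;-0.17 -0.776 0 0 0 0 0;-0.17 -0.776 0 0 0 0 0;-0.17 -0.776 0 0 0 0 0"

```text
time_s: 6.7
eef_pos: [544.4, 60.0, 125.0]
ee_rot: [-0.004, 0.143, 0.99, -0.001]
force: [-0.1, 0.6, -1.6]
grip_width: 0.264
```

drive_tool:
  series: "-0.325 -0.815 0 0 0 0 0;-0.325 -0.815 0 0 0 0 0;-0.325 -0.815 0 0 0 0 0;-0.325 -0.815 0 0 0 0 0"

```text
time_s: 7.1
eef_pos: [554.6, -44.2, 124.6]
ee_rot: [-0.004, 0.143, 0.99, -0.001]
force: [-0.1, 0.4, -1.1]
grip_width: 0.264
```

drive_tool:
  series: "-0.325 -0.815 0 0 0 0 0;-0.325 -0.815 0 0 0 0 0;-0.325 -0.815 0 0 0 0 0;-0.325 -0.815 0 0 0 0 0"

```text
time_s: 7.5
eef_pos: [564.7, -147.7, 124.1]
ee_rot: [-0.004, 0.142, 0.99, -0.0]
force: [-0.5, -0.2, -1.5]
grip_width: 0.264
```

drive_tool:
  series: "-0.325 -0.815 0 0 0 0 0;-0.325 -0.815 0 0 0 0 0;-0.325 -0.815 0 0 0 0 0;-0.325 -0.815 0 0 0 0 0;-0.325 -0.815 0 0 0 0 0"

```text
time_s: 8.0
eef_pos: [575.0, -249.8, 123.8]
ee_rot: [-0.005, 0.141, 0.99, 0.0]
force: [0.0, 0.4, -2.0]
grip_width: 0.268
```

```bash
python3 plan.py 580.5,-360,100,163.7,0 580.5,-360,42,163.7,0
```

```text
t 8.0 P [ 575.  -249.8  123.8] psi 163.8 w 0.268 F [ 0.   0.4 -2. ] j [-0.59  0.63  1.3  -0.    1.22 -1.88]
-0.302 -0.869 0.196 -0.002 -0.018 0.003 0.0  rows 5
0.000 0.000 0.483 0.000 0.000 0.000 0.0  rows 4
```

drive_tool:
  series: "-0.302 -0.869 0.196 0 -0.018 0 0;-0.302 -0.869 0.196 0 -0.018 0 0;-0.302 -0.869 0.196 0 -0.018 0 0;-0.302 -0.869 0.196 0 -0.018 0 0;-0.302 -0.869 0.196 0 -0.018 0 0;-0.302 -0.869 0.196 0 -0.018 0 0"

```text
time_s: 8.6
eef_pos: [581.3, -357.9, 100.8]
ee_rot: [0.0, 0.14, 0.99, -0.0]
force: [-0.4, 1.1, -0.8]
grip_width: 0.268
```

drive_tool:
  series: "0 0 0.25 0 0 0 0;0 0 0.483 0 0 0 0;0 0 0.483 0 0 0 0;0 0 0.483 0 0 0 0"

```text
time_s: 9.0
eef_pos: [581.8, -357.3, 43.9]
ee_rot: [0.0, 0.139, 0.99, -0.001]
force: [0.1, -0.7, -0.2]
grip_width: 0.272
```

```bash
python3 plan.py 580.5,-360,29.5,163.7,0
python3 - <<'E'
from h import *
q=telemetry.sense()['eef_pos']
for c in('top','side'):
    p=eyes.capture(c)
    f,e=fit(p,'small',q[:2],dz=q[2]-20.9); print(c,f-[q[0],q[1],0],e)
    u=proj(p,[q])[0].astype(int); 
    cv2.imwrite('pics/p1%s.png'%c,cv2.resize(p['frame'][u[1]-50:u[1]+50,u[0]-50:u[0]+50,::-1],None,fx=4,fy=4))
import os
a=[cv2.imread('pics/p1%s.png'%c) for c in('top','side')]; cv2.imwrite('pics/p1.png',cv2.hconcat(a))
E
```

```text
t 9.0 P [ 581.8 -357.3   43.9] psi 164.0 w 0.272 F [ 0.1 -0.7 -0.2] j [-0.72  0.83  1.15 -0.    1.15 -2.01]
0.004 -0.025 0.120 -0.002 0.002 0.010 0.0  rows 3
top [1.09204102 1.6439209  0.        ] 0.4490879935858889
side [29.55132519 -5.33187642  0.        ] 0.3398530843437473
```

View pics/p1.png

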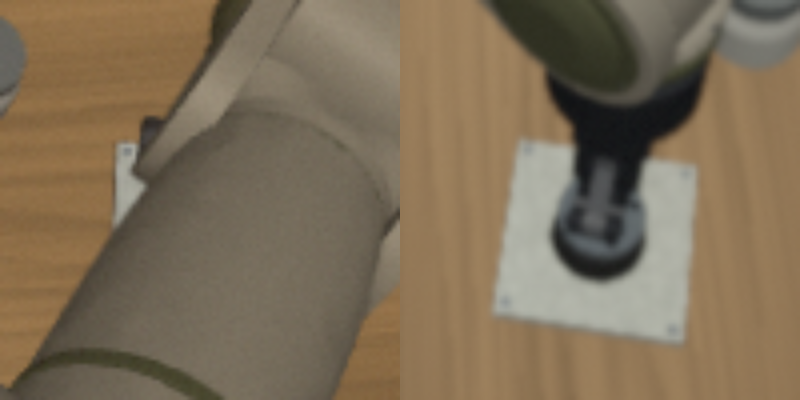

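The side crop shows the hub just above its disc; the top view is blocked by the arm. I'll lower, release, lift and then measure.

drive_tool:
  series: "0.004 -0.025 0.05 0 0 0.01 0;0.004 -0.025 0.1 0 0 0.01 0;0.004 -0.025 0.125 0 0 0.01 0;0.004 -0.025 0.125 0 0 0.01 0;0.004 -0.025 0.125 0 0 0.01 0"

```text
time_s: 9.6
eef_pos: [580.9, -360.9, 30.0]
ee_rot: [0.001, 0.142, 0.99, -0.001]
force: [0.5, -0.4, -2.7]
grip_width: 0.268
```

```bash
python3 plan.py 580.5,-360,29.5,163.7,0
```

```text
t 9.6 P [ 580.9 -360.9   30. ] psi 163.7 w 0.268 F [ 0.5 -0.4 -2.7] j [-0.73  0.85  1.16 -0.    1.13 -2.01]
0.006 0.006 0.004 -0.004 0.006 -0.001 0.0  rows 3
```

drive_tool:
  series: "0.005 0.005 0.01 0 0 0 0;0.005 0.005 0.01 0 0 0 0;0.005 0.005 0.01 0 0 0 0.2;0.005 0.005 0.01 0 0 0 0.6;0.005 0.005 0.01 0 0 0 0.6;0.005 0.005 0.01 0 0 0 0.6;0.005 0.005 0.01 0 0 0 0.6;0.005 0.005 -0.1 0 0 0 0.6;0.005 0.005 -0.5 0 0 0 0.6;0.005 0.005 -0.85 0 0 0 0.6;0.005 0.005 -0.85 0 0 0 0.6;0.005 0.005 -0.85 0 0 0 0.6"

```text
time_s: 10.8
eef_pos: [580.6, -360.1, 133.8]
ee_rot: [0.003, 0.142, 0.99, -0.002]
force: [-0.1, 0.3, -0.1]
grip_width: 0.599
```

```bash
cat > chk.py <<'E'
import sys
from h import *
n,x,y,dz=sys.argv[1],*map(float,sys.argv[2:5])
yaw=[np.radians(float(sys.argv[5]))] if len(sys.argv)>5 else None
for c in('top','side'):
    p=eyes.capture(c); np.save(c+'L.npy',p,allow_pickle=True)
    f,e=fit(p,n,(x,y),dz=dz,yaws=yaw); print(c,f[:2].round(1),np.degrees(f[2]).round(1),round(e,3))
E
python3 chk.py small 580 -360 8
python3 plan.py 669.3,-108.5,128,163.7,1 669.3,-108.5,42,163.7,1
```

```text
top [ 575.3 -360.5] 0.0 0.456
side [ 592.9 -392.9] 0.0 0.369
t 10.9 P [ 579.9 -359.6  131.3] psi 163.7 w 0.598 F [ 0.  -0.3 -0.3] j [-0.73  0.74  1.08 -0.    1.31 -2.01]
-0.042 0.739 0.008 -0.003 0.003 -0.000 1.0  rows 4
-0.042 0.739 0.009 0.000 0.000 -0.000 1.0  rows 4
-0.042 0.739 0.009 0.000 0.000 -0.000 1.0  rows 4
-0.000 -0.000 0.717 0.000 0.000 0.000 1.0  rows 4
```

drive_tool:
  series: "-0.042 0.739 0 0 0 0 0.75;-0.042 0.739 0 0 0 0 0.75;-0.042 0.739 0 0 0 0 0.75;-0.042 0.739 0 0 0 0 0.75"

```text
time_s: 11.3
eef_pos: [609.5, -275.2, 130.1]
ee_rot: [-0.0, 0.141, 0.99, -0.0]
force: [0.0, -0.1, 0.2]
grip_width: 0.75
```

drive_tool:
  series: "-0.042 0.739 0 0 0 0 0.75;-0.042 0.739 0 0 0 0 0.75;-0.042 0.739 0 0 0 0 0.75;-0.042 0.739 0 0 0 0 0.75"

```text
time_s: 11.7
eef_pos: [638.9, -192.3, 129.5]
ee_rot: [-0.001, 0.141, 0.99, -0.001]
force: [-0.3, -0.8, -0.0]
grip_width: 0.751
```

drive_tool:
  series: "-0.042 0.739 0 0 0 0 0.75;-0.042 0.739 0 0 0 0 0.75;-0.042 0.739 0 0 0 0 0.75;-0.042 0.739 0 0 0 0 0.75;-0.042 0.739 0 0 0 0 0.75"

```text
time_s: 12.2
eef_pos: [668.1, -110.9, 129.2]
ee_rot: [-0.001, 0.143, 0.99, -0.001]
force: [0.1, -0.6, -0.4]
grip_width: 0.75
```

```bash
python3 plan.py 669.3,-108.5,42,163.7,.75 
python3 - <<'E'
from h import *
a=[]
for c in('top','side'):
    p=eyes.capture(c); np.save(c+'P1.npy',p,allow_pickle=True)
    u=proj(p,[[580,-360,20]])[0].astype(int); k=p['frame'][u[1]-33:u[1]+33,u[0]-33:u[0]+33]
    a.append(cv2.resize(k[:,:,::-1],None,fx=6,fy=6,interpolation=cv2.INTER_NEAREST))
    h=cv2.cvtColor(k,cv2.COLOR_RGB2HSV); print(h[33,::3].tolist())
cv2.imwrite('pics/c1.png',cv2.hconcat(a))
E
```

```text
t 12.2 P [ 668.1 -110.9  129.2] psi 163.6 w 0.75 F [ 0.1 -0.6 -0.4] j [-0.34  0.74  1.1  -0.    1.31 -1.62]
-0.005 0.023 0.726 -0.003 -0.003 -0.003 0.75  rows 4
[[16, 129, 130], [17, 132, 135], [16, 129, 140], [17, 128, 137], [17, 119, 137], [30, 20, 167], [30, 20, 167], [30, 16, 171], [15, 25, 62], [90, 16, 94], [23, 34, 60], [17, 30, 60], [15, 33, 62], [90, 3, 81], [83, 11, 96], [28, 20, 168], [28, 21, 172], [32, 20, 170], [15, 128, 135], [17, 128, 137], [17, 128, 137], [17, 126, 140]]
[[16, 106, 147], [17, 104, 155], [17, 104, 154], [16, 101, 156], [33, 16, 174], [35, 16, 180], [38, 17, 177], [38, 16, 173], [100, 22, 104], [101, 26, 108], [90, 13, 59], [90, 12, 62], [98, 16, 65], [96, 18, 70], [99, 22, 83], [45, 13, 118], [35, 16, 174], [35, 16, 176], [35, 16, 177], [24, 25, 165], [16, 103, 153], [16, 104, 152]]
```

View pics/c1.png

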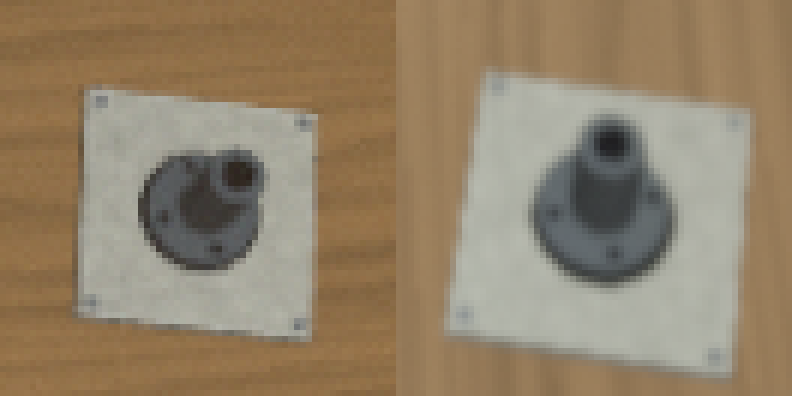

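Both crops show the small hub standing well centred on its disc. Next is the big hub.

drive_tool:
  series: "-0.005 0.023 0.4 0 0 0 0.75;-0.005 0.023 0.726 0 0 0 0.75;-0.005 0.023 0.726 0 0 0 0.75;-0.005 0.023 0.726 0 0 0 0.75;-0.005 0.023 0.726 0 0 0 0.75"

```text
time_s: 12.8
eef_pos: [670.7, -109.0, 45.2]
ee_rot: [0.002, 0.143, 0.99, -0.001]
force: [-0.5, 0.3, 0.7]
grip_width: 0.753
```

```bash
cat >> h.py <<'E'
OUT=dict(obig=dict(top=(394.2,-313.8,0),side=(397.2,-311.6,0)),osmall=dict(top=(578.8,-360.7,0),side=(581.5,-359.,0)),
 orect=dict(top=(646.8,91.6,np.radians(-9.8)),side=(649.9,93.8,np.radians(-9.8))),ozed=dict(top=(396.3,302.2,np.radians(-17.4)),side=(398.8,303.7,np.radians(-16.7))))
def fitboard(p,c,name,out,off0=(0,0,0)):
    "offset of part from its outline, seen by one camera"
    o=np.array(OUT[out][c]); f=cv2.cvtColor(cv2.resize(p['frame'],None,fx=4,fy=4,interpolation=cv2.INTER_CUBIC),cv2.COLOR_RGB2HSV)
    m=((f[...,2]<128)&(f[...,1]<85)).astype(np.uint8); b=render(p,out,o)
    near=cv2.dilate(render(p,name,o,8)|b,np.ones((41,41)))
    rnd=name in('big','small')
    def cost(v):
        r=render(p,name,o+[v[0],v[1],0 if rnd else v[2]/40],8)|b
        return 1-(m&r).sum()/((m&near)|r).sum()
    v0=np.array(off0[:2] if rnd else off0,float); n=len(v0)
    r=minimize(cost,v0,method='Nelder-Mead',options=dict(initial_simplex=np.vstack([v0-2,v0-2+5*np.eye(n)]),xatol=.1,fatol=1e-4,maxiter=150))
    return r.x.round(1), ('' if rnd else np.degrees(r.x[2]/40).round(1)), round(r.fun,3)
E
python3 plan.py 669.3,-108.5,18,163.7,.75
python3 - <<'E'
from h import *
for c in('top','side'):
    p=np.load(c+'P1.npy',allow_pickle=True).item(); print(c,fitboard(p,c,'small','osmall'))
E
```

```text
t 12.8 P [ 670.7 -109.    45.2] psi 163.6 w 0.753 F [-0.5  0.3  0.7] j [-0.33  0.82  1.17 -0.    1.14 -1.62]
0.013 0.001 0.226 -0.004 0.007 -0.004 0.75  rows 3
top (array([-1.4,  1.7]), '', np.float64(0.033))
side (array([-0.7, -2.4]), '', np.float64(0.055))
```

drive_tool:
  series: "0.013 0 0.12 0 0 0 0.75;0.013 0 0.22 0 0 0 0.75;0.013 0 0.226 0 0 0 0.75;0.013 0 0.226 0 0 0 0.75;0.013 0 0.226 0 0 0 0;0.013 0 0.226 0 0 0 0;0.013 0 0.226 0 0 0 0;0.013 0 0.226 0 0 0 0;0.013 0 0.226 0 0 0 0;0.013 0 0.226 0 0 0 0;0.013 0 0.226 0 0 0 0"
  newtons: 60

```text
time_s: 13.9
eef_pos: [669.7, -108.8, 18.8]
ee_rot: [0.002, 0.143, 0.99, -0.001]
force: [0.4, -0.6, 6.6]
grip_width: 0.456
```

drive_tool:
  series: "0 0 -0.2 0 0 0 0;0 0 -0.5 0 0 0 0;0 0 -0.9 0 0 0 0;0 0 -0.9 0 0 0 0;0 0 -0.9 0 0 0 0"

```text
time_s: 14.4
eef_pos: [669.1, -108.3, 126.6]
ee_rot: [0.002, 0.143, 0.99, -0.001]
force: [-0.7, -0.6, -4.2]
grip_width: 0.457
```

```bash
python3 plan.py 395.7,-312.7,110,163.7,0
```

```text
t 14.4 P [ 669.1 -108.3  126.6] psi 163.6 w 0.457 F [-0.7 -0.6 -4.2] j [-0.33  0.74  1.11 -0.    1.29 -1.62]
0.568 -0.759 0.045 -0.004 0.009 -0.001 0.0  rows 5
0.569 -0.759 0.046 0.000 0.000 -0.001 0.0  rows 5
0.569 -0.758 0.046 0.000 0.000 -0.001 0.0  rows 5
```

drive_tool:
  series: "0.569 -0.759 0.046 0 0 0 0;0.569 -0.759 0.046 0 0 0 0;0.569 -0.759 0.046 0 0 0 0;0.569 -0.759 0.046 0 0 0 0;0.569 -0.759 0.046 0 0 0 0"

```text
time_s: 14.9
eef_pos: [577.6, -176.0, 119.5]
ee_rot: [0.001, 0.143, 0.99, -0.001]
force: [0.4, -1.3, -3.9]
grip_width: 0.455
```

drive_tool:
  series: "0.569 -0.759 0.046 0 0 0 0;0.569 -0.759 0.046 0 0 0 0;0.569 -0.759 0.046 0 0 0 0;0.569 -0.759 0.046 0 0 0 0;0.569 -0.759 0.046 0 0 0 0"

```text
time_s: 15.4
eef_pos: [487.4, -243.4, 113.7]
ee_rot: [0.001, 0.143, 0.99, -0.0]
force: [0.5, -0.2, -3.8]
grip_width: 0.453
```

drive_tool:
  series: "0.569 -0.759 0.046 0 0 0 0;0.569 -0.759 0.046 0 0 0 0;0.569 -0.759 0.046 0 0 0 0;0.569 -0.759 0.046 0 0 0 0;0.569 -0.759 0.046 0 0 0 0;0.569 -0.759 0.046 0 0 0 0"

```text
time_s: 16.0
eef_pos: [397.6, -310.5, 108.1]
ee_rot: [0.001, 0.142, 0.99, -0.0]
force: [-0.7, -0.9, -3.7]
grip_width: 0.455
```

```bash
python3 plan.py 395.7,-312.7,45,163.7,0
```

```text
t 16.0 P [ 397.6 -310.5  108.1] psi 163.7 w 0.455 F [-0.7 -0.9 -3.7] j [-0.9   0.4   1.72  0.    1.02 -2.18]
0.011 -0.021 0.526 -0.001 0.006 0.001 0.0  rows 4
```

drive_tool:
  series: "0.011 -0.021 0.3 0 0.006 0 0;0.011 -0.021 0.526 0 0.006 0 0;0.011 -0.021 0.526 0 0.006 0 0;0.011 -0.021 0.526 0 0.006 0 0;0.011 -0.021 0.526 0 0.006 0 0"

```text
time_s: 16.5
eef_pos: [396.8, -313.1, 46.5]
ee_rot: [0.001, 0.141, 0.99, -0.001]
force: [0.4, -0.0, -3.3]
grip_width: 0.453
```

```bash
python3 plan.py 395.7,-312.7,27.5,163.7,0
```

```text
t 16.5 P [ 396.8 -313.1   46.5] psi 163.8 w 0.453 F [ 0.4 -0.  -3.3] j [-0.9   0.5   1.76 -0.    0.87 -2.19]
0.010 0.001 0.159 -0.004 0.005 0.002 0.0  rows 3
```

drive_tool:
  series: "0.01 0 0.08 0 0 0 0;0.01 0 0.14 0 0 0 0;0.01 0 0.16 0 0 0 0;0.01 0 0.163 0 0 0 0;0.01 0 0.165 0 0 0 0;0.01 0 0.165 0 0 0 0"

```text
time_s: 17.1
eef_pos: [395.6, -312.8, 26.8]
ee_rot: [0.001, 0.141, 0.99, -0.001]
force: [-1.9, 1.5, -0.4]
grip_width: 0.452
```

drive_tool:
  series: "0 0 0.003 0 0 0 0.6;0 0 0.003 0 0 0 0.75;0 0 0.003 0 0 0 0.75;0 0 0.003 0 0 0 0.75;0 0 0.003 0 0 0 0.75;0 0 -0.1 0 0 0 0.75;0 0 -0.5 0 0 0 0.75;0 0 -0.9 0 0 0 0.75;0 0 -0.9 0 0 0 0.75;0 0 -0.9 0 0 0 0.75"

```text
time_s: 18.1
eef_pos: [395.6, -312.8, 136.2]
ee_rot: [0.002, 0.141, 0.99, -0.002]
force: [0.0, -0.5, -0.1]
grip_width: 0.753
```

```bash
python3 plan.py 460.3,-98.7,125,175.2,.6 
```

```text
t 18.1 P [ 395.6 -312.8  136.2] psi 163.8 w 0.753 F [ 0.  -0.5 -0.1] j [-0.9   0.36  1.69 -0.    1.08 -2.19]
-0.009 0.932 0.044 -0.007 0.008 -0.200 0.6  rows 5
-0.102 0.926 0.047 0.000 0.000 -0.200 0.6  rows 5
```

```bash
python3 plan.py 460.3,-98.7,125,85.2,.6; python3 plan.py 460,-98,125,85.2,.6|tail -1 >/dev/null
```

```text
t 18.1 P [ 395.6 -312.8  136.2] psi 163.8 w 0.753 F [ 0.  -0.5 -0.1] j [-0.9   0.36  1.69 -0.    1.08 -2.19]
-0.006 0.621 0.029 -0.005 0.010 0.914 0.6  rows 6
0.269 0.560 0.031 0.000 0.000 0.914 0.6  rows 6
0.488 0.384 0.031 0.000 0.000 0.914 0.6  rows 6
```

drive_tool:
  series: "-0.006 0.621 0.029 0 0.01 0.914 0.6;-0.006 0.621 0.029 0 0.01 0.914 0.6;-0.006 0.621 0.029 0 0.01 0.914 0.6;-0.006 0.621 0.029 0 0.01 0.914 0.6;-0.006 0.621 0.029 0 0.01 0.914 0.6"

```text
time_s: 18.6
eef_pos: [416.8, -241.5, 131.9]
ee_rot: [-0.001, 0.36, 0.933, -0.001]
force: [-0.1, -0.7, 0.8]
grip_width: 0.596
```

drive_tool:
  series: "0.269 0.56 0.031 0 0 0.914 0.6;0.269 0.56 0.031 0 0 0.914 0.6;0.269 0.56 0.031 0 0 0.914 0.6;0.269 0.56 0.031 0 0 0.914 0.6;0.269 0.56 0.031 0 0 0.914 0.6"

```text
time_s: 19.1
eef_pos: [438.0, -170.6, 127.8]
ee_rot: [-0.001, 0.561, 0.828, -0.001]
force: [-0.0, -1.3, 0.6]
grip_width: 0.599
```

drive_tool:
  series: "0.488 0.384 0.031 0 0 0.914 0.6;0.488 0.384 0.031 0 0 0.914 0.6;0.488 0.384 0.031 0 0 0.914 0.6;0.488 0.384 0.031 0 0 0.914 0.6;0.488 0.384 0.031 0 0 0.914 0.6;0.488 0.384 0.031 0 0 0.914 0.6"

```text
time_s: 19.7
eef_pos: [458.9, -100.0, 124.0]
ee_rot: [-0.0, 0.733, 0.68, -0.001]
force: [-0.3, -0.1, 0.3]
grip_width: 0.6
```

```bash
python3 plan.py 460.3,-98.7,34,85.2,.6 460.3,-98.7,12,85.2,.6
python3 - <<'E'
from h import *
a=[]
for c in('top','side'):
    p=eyes.capture(c); np.save(c+'P2.npy',p,allow_pickle=True); print(c,fitboard(p,c,'big','obig'))
    u=proj(p,[[395.7,-312.7,20]])[0].astype(int); k=p['frame'][u[1]-33:u[1]+33,u[0]-33:u[0]+33]
    a.append(cv2.resize(k[:,:,::-1],None,fx=6,fy=6,interpolation=cv2.INTER_NEAREST))
cv2.imwrite('pics/c2.png',cv2.hconcat(a))
E
```

```text
t 19.7 P [ 458.9 -100.   124. ] psi 85.8 w 0.6 F [-0.3 -0.1  0.3] j [-0.46  0.31  1.8  -0.    1.03 -0.39]
0.012 0.012 0.750 -0.005 0.003 0.019 0.6  rows 4
0.000 0.000 0.183 0.000 0.000 0.000 0.6  rows 3
top (array([-0.1,  1.4]), '', np.float64(0.024))
side (array([ 0.3, -2.5]), '', np.float64(0.035))
```

View pics/c2.png

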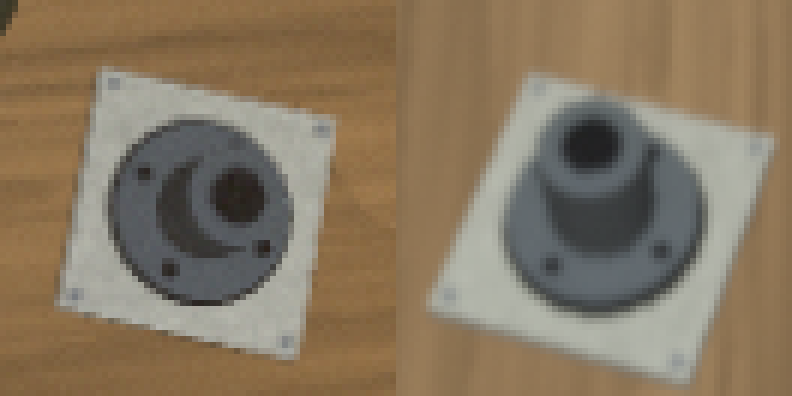

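The big hub sits centred on its disc. Next is the bracket.

drive_tool:
  series: "0.012 0.012 0.4 0 0 0.019 0.6;0.012 0.012 0.75 0 0 0.019 0.6;0.012 0.012 0.75 0 0 0.019 0.6;0.012 0.012 0.75 0 0 0.019 0.6;0.012 0.012 0.75 0 0 0.019 0.6"

```text
time_s: 20.3
eef_pos: [461.4, -99.2, 36.0]
ee_rot: [0.001, 0.736, 0.677, -0.001]
force: [0.1, 0.4, 0.5]
grip_width: 0.603
```

```bash
python3 plan.py 460.3,-98.7,12,85.2,.6
```

```text
t 20.3 P [461.4 -99.2  36. ] psi 85.2 w 0.603 F [0.1 0.4 0.5] j [-0.46  0.46  1.87 -0.    0.81 -0.37]
0.004 -0.010 0.200 0.002 0.005 -0.002 0.6  rows 3
```

drive_tool:
  series: "0.004 -0.01 0.1 0 0.005 0 0.6;0.004 -0.01 0.2 0 0.005 0 0.6;0.004 -0.01 0.2 0 0.005 0 0.6;0.004 -0.01 0.2 0 0.005 0 0.6;0.004 -0.01 0.2 0 0.005 0 0;0.004 -0.01 0.2 0 0.005 0 0;0.004 -0.01 0.2 0 0.005 0 0;0.004 -0.01 0.2 0 0.005 0 0;0.004 -0.01 0.2 0 0.005 0 0;0.004 -0.01 0.2 0 0.005 0 0;0.004 -0.01 0.2 0 0.005 0 0;0.004 -0.01 0.2 0 0.005 0 0"

```text
time_s: 21.5
eef_pos: [460.6, -98.8, 12.3]
ee_rot: [0.001, 0.736, 0.677, 0.0]
force: [0.7, 0.9, 6.4]
grip_width: 0.157
```

drive_tool:
  series: "0 0 -0.2 0 0 0 0;0 0 -0.5 0 0 0 0;0 0 -0.9 0 0 0 0;0 0 -0.9 0 0 0 0;0 0 -0.9 0 0 0 0"

```text
time_s: 22.0
eef_pos: [460.2, -98.6, 120.2]
ee_rot: [0.001, 0.736, 0.677, 0.0]
force: [0.4, 0.1, -4.2]
grip_width: 0.159
```

```bash
python3 plan.py 397.5,303,110,163,0
```

```text
t 22.0 P [460.2 -98.6 120.2] psi 85.2 w 0.159 F [ 0.4  0.1 -4.2] j [-0.46  0.32  1.81  0.    1.01 -0.38]
0.823 -0.201 0.021 0.004 0.002 -0.679 0.0  rows 5
0.843 0.085 0.021 0.000 0.000 -0.679 0.0  rows 5
0.766 0.361 0.021 0.000 0.000 -0.679 0.0  rows 5
0.602 0.595 0.021 0.000 0.000 -0.679 0.0  rows 5
```

drive_tool:
  series: "0.823 -0.201 0.021 0 0 -0.679 0;0.823 -0.201 0.021 0 0 -0.679 0;0.823 -0.201 0.021 0 0 -0.679 0;0.823 -0.201 0.021 0 0 -0.679 0;0.823 -0.201 0.021 0 0 -0.679 0"

```text
time_s: 22.5
eef_pos: [444.1, 1.5, 116.5]
ee_rot: [-0.0, 0.612, 0.791, -0.0]
force: [-0.5, 0.0, -1.8]
grip_width: 0.158
```

drive_tool:
  series: "0.843 0.085 0.021 0 0 -0.679 0;0.843 0.085 0.021 0 0 -0.679 0;0.843 0.085 0.021 0 0 -0.679 0;0.843 0.085 0.021 0 0 -0.679 0;0.843 0.085 0.021 0 0 -0.679 0"

```text
time_s: 23.0
eef_pos: [428.9, 101.0, 113.6]
ee_rot: [-0.0, 0.471, 0.882, -0.0]
force: [0.2, -0.2, -2.7]
grip_width: 0.154
```

drive_tool:
  series: "0.766 0.361 0.021 0 0 -0.679 0;0.766 0.361 0.021 0 0 -0.679 0;0.766 0.361 0.021 0 0 -0.679 0;0.766 0.361 0.021 0 0 -0.679 0;0.766 0.361 0.021 0 0 -0.679 0"

```text
time_s: 23.5
eef_pos: [414.4, 200.2, 111.0]
ee_rot: [-0.0, 0.318, 0.948, -0.0]
force: [0.4, 0.8, -3.4]
grip_width: 0.154
```

drive_tool:
  series: "0.602 0.595 0.021 0 0 -0.679 0;0.602 0.595 0.021 0 0 -0.679 0;0.602 0.595 0.021 0 0 -0.679 0;0.602 0.595 0.021 0 0 -0.679 0;0.602 0.595 0.021 0 0 -0.679 0;0.602 0.595 0.021 0 0 -0.679 0"

```text
time_s: 24.1
eef_pos: [400.3, 299.4, 108.5]
ee_rot: [-0.0, 0.155, 0.988, -0.0]
force: [0.1, -0.1, -2.3]
grip_width: 0.156
```

```bash
python3 plan.py 397.5,303,40,163,0
```

```text
t 24.1 P [400.3 299.4 108.5] psi 162.2 w 0.156 F [ 0.1 -0.1 -2.3] j [ 0.41  0.4   1.73 -0.    1.02 -0.85]
0.031 0.022 0.570 -0.002 -0.001 -0.028 0.0  rows 4
```

drive_tool:
  series: "0.031 0.024 0.3 0 0 -0.018 0;0.031 0.024 0.57 0 0 -0.018 0;0.031 0.024 0.57 0 0 -0.018 0;0.031 0.024 0.57 0 0 -0.018 0;0.031 0.024 0.57 0 0 -0.018 0;0.031 0.024 0.57 0 0 -0.018 0"

```text
time_s: 24.7
eef_pos: [398.5, 303.5, 41.6]
ee_rot: [0.001, 0.15, 0.989, 0.0]
force: [-0.2, -0.0, -2.7]
grip_width: 0.157
```

```bash
python3 plan.py 397.6,303.2,20,162.7,0
```

```text
t 24.7 P [398.5 303.5  41.6] psi 162.7 w 0.157 F [-0.2 -0.  -2.7] j [ 0.42  0.5   1.78 -0.    0.86 -0.85]
0.007 -0.004 0.180 0.002 0.003 -0.000 0.0  rows 3
```

Grasp height was 12.1, so the TCP should be at 20.2 on the board.

drive_tool:
  series: "0.007 -0.004 0.09 0 0 0 0;0.007 -0.004 0.15 0 0 0 0;0.007 -0.004 0.175 0 0 0 0;0.007 -0.004 0.177 0 0 0 0;0.007 -0.004 0.177 0 0 0 0;0.007 -0.004 0.177 0 0 0 0"

```text
time_s: 25.3
eef_pos: [397.2, 303.1, 20.4]
ee_rot: [0.0, 0.15, 0.989, -0.0]
force: [-5.4, -1.5, 5.5]
grip_width: 0.159
```

drive_tool:
  series: "0 0 0 0 0 0 0.3;0 0 0 0 0 0 0.5;0 0 0 0 0 0 0.5;0 0 0 0 0 0 0.5;0 0 0 0 0 0 0.5;0 0 -0.1 0 0 0 0.5;0 0 -0.5 0 0 0 0.5;0 0 -0.9 0 0 0 0.5;0 0 -0.9 0 0 0 0.5;0 0 -0.9 0 0 0 0.5"

```text
time_s: 26.3
eef_pos: [397.4, 303.3, 129.7]
ee_rot: [0.001, 0.15, 0.989, 0.001]
force: [-0.3, -0.9, -0.0]
grip_width: 0.5
```

```bash
python3 plan.py 486.3,100,125,222.9,.7;  python3 plan.py 486.3,100,125,42.9,.7
```

```text
t 26.3 P [397.4 303.3 129.7] psi 162.7 w 0.5 F [-0.3 -0.9 -0. ] j [ 0.42  0.36  1.71 -0.    1.06 -0.85]
-0.404 -0.466 0.013 0.002 0.006 -0.700 0.7  rows 5
-0.219 -0.576 0.013 0.000 0.000 -0.700 0.7  rows 5
-0.008 -0.616 0.013 0.000 0.000 -0.700 0.7  rows 5
t 26.3 P [397.4 303.3 129.7] psi 162.7 w 0.5 F [-0.3 -0.9 -0. ] j [ 0.42  0.36  1.71 -0.    1.06 -0.85]
-0.242 -0.279 0.008 0.004 0.004 0.836 0.7  rows 5
-0.335 -0.157 0.008 0.000 0.000 0.836 0.7  rows 5
-0.370 -0.008 0.008 0.000 0.000 0.836 0.7  rows 5
-0.341 0.143 0.008 0.000 0.000 0.836 0.7  rows 5
-0.253 0.269 0.008 0.000 0.000 0.836 0.7  rows 5
```

drive_tool:
  series: "-0.404 -0.466 0.013 0 0.006 -0.7 0.6;-0.404 -0.466 0.013 0 0.006 -0.7 0.6;-0.404 -0.466 0.013 0 0.006 -0.7 0.6;-0.404 -0.466 0.013 0 0.006 -0.7 0.6;-0.404 -0.466 0.013 0 0.006 -0.7 0.6"

```text
time_s: 26.8
eef_pos: [426.5, 235.6, 127.5]
ee_rot: [-0.001, -0.023, 1.0, 0.0]
force: [-0.4, -0.6, -0.1]
grip_width: 0.598
```

drive_tool:
  series: "-0.219 -0.576 0.013 0 0 -0.7 0.6;-0.219 -0.576 0.013 0 0 -0.7 0.6;-0.219 -0.576 0.013 0 0 -0.7 0.6;-0.219 -0.576 0.013 0 0 -0.7 0.6;-0.219 -0.576 0.013 0 0 -0.7 0.6"

```text
time_s: 27.3
eef_pos: [455.6, 168.4, 125.6]
ee_rot: [-0.001, -0.196, 0.981, 0.001]
force: [0.7, 0.2, 0.9]
grip_width: 0.598
```

drive_tool:
  series: "-0.008 -0.616 0.013 0 0 -0.7 0.6;-0.008 -0.616 0.013 0 0 -0.7 0.6;-0.008 -0.616 0.013 0 0 -0.7 0.6;-0.008 -0.616 0.013 0 0 -0.7 0.6;-0.008 -0.616 0.013 0 0 -0.7 0.6;-0.008 -0.616 0.013 0 0 -0.7 0.6"

```text
time_s: 27.9
eef_pos: [484.5, 101.3, 123.9]
ee_rot: [-0.001, -0.363, 0.932, 0.001]
force: [0.0, 0.1, 0.1]
grip_width: 0.598
```

```bash
python3 plan.py 486.3,100.1,42,222.7,.6
python3 - <<'E'
from h import *
a=[]
for c in('top','side'):
    p=eyes.capture(c); np.save(c+'P3.npy',p,allow_pickle=True); print(c,fitboard(p,c,'zbr','ozed'))
    u=proj(p,[[397.5,303,20]])[0].astype(int); k=p['frame'][u[1]-33:u[1]+33,u[0]-33:u[0]+33]
    a.append(cv2.resize(k[:,:,::-1],None,fx=6,fy=6,interpolation=cv2.INTER_NEAREST))
cv2.imwrite('pics/c3.png',cv2.hconcat(a))
E
```

```text
t 27.9 P [484.5 101.3 123.9] psi -137.4 w 0.598 F [0.  0.1 0.1] j [-0.03  0.36  1.73  0.    1.05 -2.35]
-0.005 -0.019 0.683 0.005 -0.002 -0.003 0.6  rows 4
top (array([0.4, 0.2, 0.2]), np.float64(0.3), np.float64(0.149))
side (array([ 1.7, -0.9, -2.7]), np.float64(-3.8), np.float64(0.277))
```

View pics/c3.png

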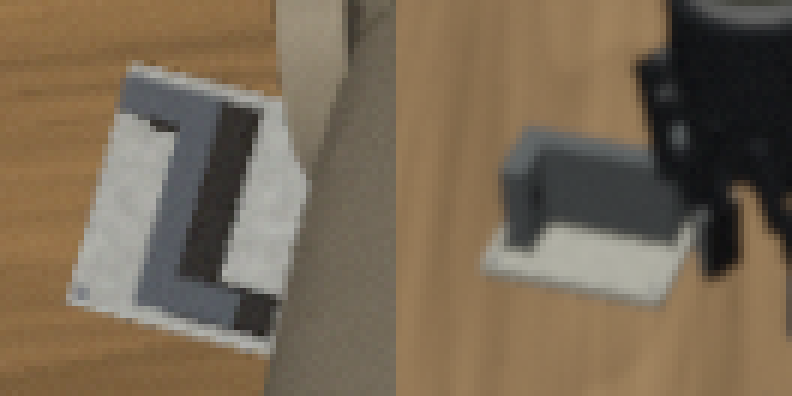

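The bracket stands on the zed board with the right handedness. The dark band on the right in the top crop should be its shaded side wall; I'll recheck it unoccluded. Next is the block.

drive_tool:
  series: "-0.005 -0.019 0.4 0.005 0 0 0.6;-0.005 -0.019 0.683 0.005 0 0 0.6;-0.005 -0.019 0.683 0.005 0 0 0.6;-0.005 -0.019 0.683 0.005 0 0 0.6;-0.005 -0.019 0.683 0.005 0 0 0.6"

```text
time_s: 28.5
eef_pos: [487.6, 100.0, 43.9]
ee_rot: [0.001, -0.364, 0.932, -0.001]
force: [0.2, -0.4, -0.6]
grip_width: 0.603
```

```bash
python3 plan.py 486.3,100.1,17.5,222.7,.6
```

```text
t 28.5 P [487.6 100.   43.9] psi -137.4 w 0.603 F [ 0.2 -0.4 -0.6] j [-0.03  0.49  1.79 -0.    0.86 -2.35]
0.008 0.008 0.220 -0.005 0.002 -0.002 0.6  rows 3
```

drive_tool:
  series: "0.008 0.008 0.11 0 0 0 0.6;0.008 0.008 0.2 0 0 0 0.6;0.008 0.008 0.22 0 0 0 0.6;0.008 0.008 0.22 0 0 0 0.6;0.008 0.008 0.22 0 0 0 0;0.008 0.008 0.22 0 0 0 0;0.008 0.008 0.22 0 0 0 0;0.008 0.008 0.22 0 0 0 0;0.008 0.008 0.22 0 0 0 0;0.008 0.008 0.22 0 0 0 0;0.008 0.008 0.22 0 0 0 0;0.008 0.008 0.22 0 0 0 0"

```text
time_s: 29.7
eef_pos: [486.7, 100.0, 18.1]
ee_rot: [0.002, -0.364, 0.932, -0.001]
force: [-0.5, -0.7, 6.7]
grip_width: 0.32
```

drive_tool:
  series: "0 0 -0.2 0 0 0 0;0 0 -0.5 0 0 0 0;0 0 -0.9 0 0 0 0;0 0 -0.9 0 0 0 0;0 0 -0.9 0 0 0 0"

```text
time_s: 30.2
eef_pos: [486.1, 100.2, 126.1]
ee_rot: [0.002, -0.364, 0.932, -0.001]
force: [-0.2, 0.8, -4.9]
grip_width: 0.316
```

```bash
python3 plan.py 648.3,92.7,110,170.2,0
```

```text
t 30.2 P [486.1 100.2 126.1] psi -137.4 w 0.316 F [-0.2  0.8 -4.9] j [-0.03  0.36  1.73 -0.    1.05 -2.35]
-0.476 -0.480 0.070 -0.006 0.006 0.915 0.0  rows 6
-0.639 -0.221 0.067 0.000 0.000 0.915 0.0  rows 6
```

drive_tool:
  series: "-0.476 -0.48 0.07 0 0.006 0.915 0;-0.476 -0.48 0.07 0 0.006 0.915 0;-0.476 -0.48 0.07 0 0.006 0.915 0;-0.476 -0.48 0.07 0 0.006 0.915 0;-0.476 -0.48 0.07 0 0.006 0.915 0"

```text
time_s: 30.7
eef_pos: [566.1, 96.6, 116.4]
ee_rot: [-0.001, -0.145, 0.989, -0.001]
force: [0.2, 0.1, -3.5]
grip_width: 0.32
```

drive_tool:
  series: "-0.639 -0.221 0.067 0 0 0.915 0;-0.639 -0.221 0.067 0 0 0.915 0;-0.639 -0.221 0.067 0 0 0.915 0;-0.639 -0.221 0.067 0 0 0.915 0;-0.639 -0.221 0.067 0 0 0.915 0;-0.639 -0.221 0.067 0 0 0.915 0"

```text
time_s: 31.3
eef_pos: [646.6, 93.2, 108.5]
ee_rot: [-0.001, 0.081, 0.997, -0.001]
force: [0.9, -0.2, -3.3]
grip_width: 0.322
```

```bash
python3 plan.py 648.3,92.7,45,170.2,0
```

```text
t 31.3 P [646.6  93.2 108.5] psi 170.7 w 0.322 F [ 0.9 -0.2 -3.3] j [-0.03  0.7   1.22 -0.    1.22 -1.44]
-0.015 -0.001 0.529 -0.005 -0.003 0.016 0.0  rows 4
```

drive_tool:
  series: "-0.015 0 0.3 0 0 0.016 0;-0.015 0 0.529 0 0 0.016 0;-0.015 0 0.529 0 0 0.016 0;-0.015 0 0.529 0 0 0.016 0;-0.015 0 0.529 0 0 0.016 0;-0.015 0 0.529 0 0 0.016 0"

```text
time_s: 31.9
eef_pos: [649.0, 92.8, 46.9]
ee_rot: [0.001, 0.085, 0.996, -0.001]
force: [0.5, -0.5, -3.8]
grip_width: 0.318
```

```bash
python3 plan.py 648.3,92.7,26.3,170.2,0
```

```text
t 31.9 P [649.   92.8  46.9] psi 170.2 w 0.318 F [ 0.5 -0.5 -3.8] j [-0.04  0.77  1.26 -0.    1.11 -1.43]
0.006 -0.002 0.171 -0.005 0.003 0.001 0.0  rows 3
```

drive_tool:
  series: "0.006 -0.002 0.09 0 0 0 0;0.006 -0.002 0.15 0 0 0 0;0.006 -0.002 0.17 0 0 0 0;0.006 -0.002 0.172 0 0 0 0;0.006 -0.002 0.172 0 0 0 0;0.006 -0.002 0.172 0 0 0 0"

```text
time_s: 32.5
eef_pos: [648.2, 92.7, 26.2]
ee_rot: [0.0, 0.085, 0.996, -0.001]
force: [-3.0, -0.5, 0.0]
grip_width: 0.316
```

drive_tool:
  series: "0 0 0 0 0 0 0.4;0 0 0 0 0 0 0.6;0 0 0 0 0 0 0.6;0 0 0 0 0 0 0.6;0 0 0 0 0 0 0.6;0 0 -0.1 0 0 0 0.6;0 0 -0.5 0 0 0 0.6;0 0 -0.95 0 0 0 0.6;0 0 -0.95 0 0 0 0.6;0 0 -0.95 0 0 0 0.6"

```text
time_s: 33.5
eef_pos: [648.8, 93.0, 142.5]
ee_rot: [0.002, 0.085, 0.996, -0.001]
force: [0.1, 0.1, -1.1]
grip_width: 0.598
```

drive_tool:
  series: "0.4 0.95 -0.6 0 0 0 0.6;0.4 0.95 -0.6 0 0 0 0.6;0.4 0.95 -0.6 0 0 0 0.6;0.4 0.95 -0.6 0 0 0 0.6;0.4 0.95 -0.6 0 0 0 0.6"

```text
time_s: 34.0
eef_pos: [620.0, 214.0, 212.8]
ee_rot: [0.002, 0.084, 0.996, -0.001]
force: [-0.3, -0.6, -0.8]
grip_width: 0.6
```

drive_tool:
  series: "0.95 0.9 0 0 0 0 0.6;0.95 0.9 0 0 0 0 0.6;0.95 0.9 0 0 0 0 0.6;0.95 0.9 0 0 0 0 0.6;0.95 0.9 0 0 0 0 0.6"

```text
time_s: 34.5
eef_pos: [525.2, 339.4, 210.7]
ee_rot: [0.001, 0.084, 0.996, -0.002]
force: [0.3, -0.2, 0.4]
grip_width: 0.597
```

```bash
python3 plan.py 
python3 - <<'E'
from h import *
a=[]
D=dict(zbr=('ozed',397.5,303),block=('orect',648.3,92.7),big=('obig',395.7,-312.7),small=('osmall',580,-360))
for c in('top','side'):
    p=eyes.capture(c); save(p,c+'F.png'); np.save(c+'P4.npy',p,allow_pickle=True)
    for n,d in D.items(): print(c,n,fitboard(p,c,n,d[0]))
    r=[]
    for n in ('zbr','block'):
        u=proj(p,[[D[n][1],D[n][2],20]])[0].astype(int); k=p['frame'][u[1]-30:u[1]+30,u[0]-30:u[0]+30]
        r.append(cv2.resize(k[:,:,::-1],None,fx=5,fy=5,interpolation=cv2.INTER_NEAREST))
    a.append(cv2.hconcat(r))
cv2.imwrite('pics/c4.png',cv2.vconcat(a)[:600])
E
```

```text
t 34.5 P [525.2 339.4 210.7] psi 170.4 w 0.597 F [ 0.3 -0.2  0.4] j [ 0.39  0.55  1.2  -0.    1.39 -1.01]
top zbr (array([0.5, 0.4, 0.3]), np.float64(0.4), np.float64(0.03))
top block (array([-1.9,  0.8,  0.4]), np.float64(0.5), np.float64(0.053))
top big (array([-1.4,  1.8]), '', np.float64(0.026))
top small (array([-1.2,  1.7]), '', np.float64(0.029))
side zbr (array([ 0.4,  0.4, -0.9]), np.float64(-1.4), np.float64(0.044))
side block (array([-1.4, -1.1,  1. ]), np.float64(1.4), np.float64(0.124))
side big (array([ 0.3, -2.6]), '', np.float64(0.022))
side small (array([-0.7, -2.3]), '', np.float64(0.037))
```

View pics/c4.png

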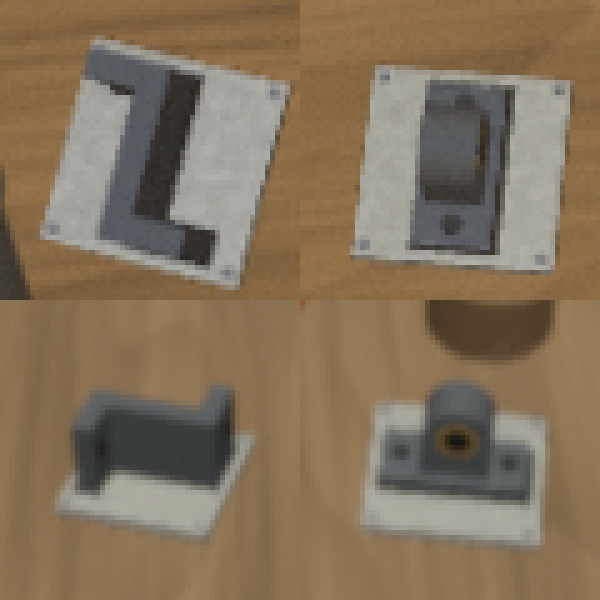

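View pics/topF.png

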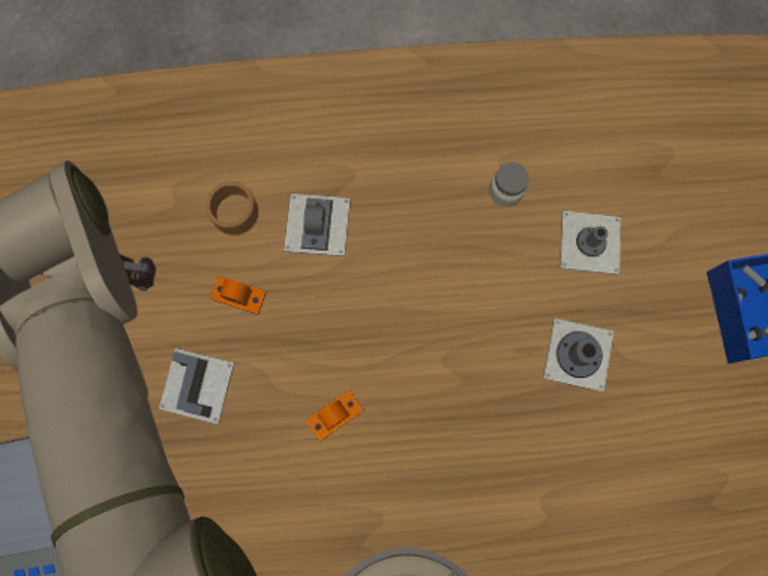

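All four parts are on their boards, and the tape, tub and orange blocks have not moved. I'll check the block's margins close up, with the expected silhouettes drawn on.

```bash
python3 - <<'E'
from h import *
rows=[]
for c in('top','side'):
    p=np.load(c+'P4.npy',allow_pickle=True).item(); r=[]
    for n,o,dz in (('block','orect',8),('big','obig',8)):
        q=np.array(OUT[o][c]); u=(proj(p,[[q[0],q[1],20]])[0]).astype(int); w=25
        k=p['frame'][u[1]-w:u[1]+w,u[0]-w:u[0]+w,::-1]
        k=cv2.resize(k,None,fx=6,fy=6,interpolation=cv2.INTER_CUBIC); k=cv2.convertScaleAbs(k,alpha=1.5)
        for nm,d,col in((o,0,(0,0,255)),):
            m=cv2.resize(render(p,nm,q,d)[4*(u[1]-w):4*(u[1]+w),4*(u[0]-w):4*(u[0]+w)],(300,300),interpolation=cv2.INTER_NEAREST)
            cv2.drawContours(k,cv2.findContours(m,0,1)[0],-1,col,1)
        r.append(k)
    rows.append(cv2.hconcat(r))
cv2.imwrite('pics/c5.png',cv2.vconcat(rows))
E
```

```text
(no output)
```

View pics/c5.png

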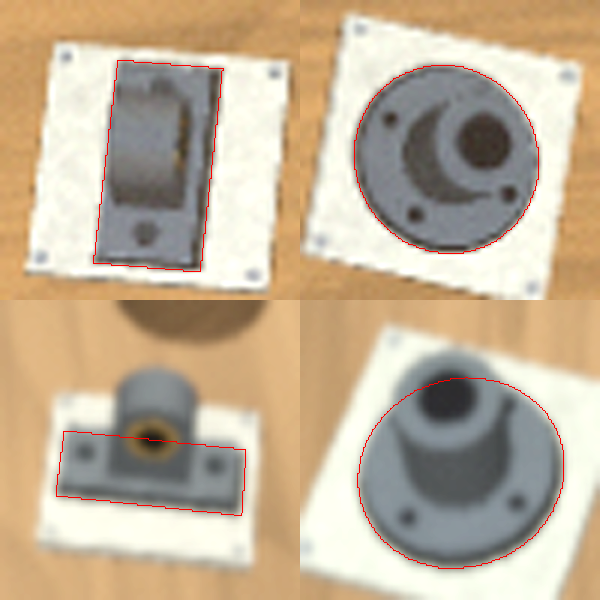

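The parts sit inside their outlines to within about 1–2 mm, with the gripper clear. I'm handing in.

```bash
python3 -c "
from rig import ctrl
print(ctrl.finish_job())"
```

```text
the job is handed in; nothing more can be done
None
```

All four grey parts now stand upright on their matching boards. I released everything and handed in at about 35 s of the 106 s allowed. In order I moved the small hub, big hub, Z bracket and bearing block, gripping each one above its base plate or by the web.

**Final positions, from silhouette fits in both cameras:**

| Part | Offset from outline centre | Turn |
|---|---|---|
| Z bracket | about 0.5 mm | fits disagree: +0.4° and −1.4° |
| Bearing block | about 1.5 mm, mostly along x | fits disagree: +0.5° and +1.4° |
| Hubs | about 1 mm on average | not needed |

- **Disagreement on the hubs:** the two cameras differ in y, with about +1.7 mm from the top and −2.5 mm from the side. I took this as a fit or calibration bias because it was the same for both hubs, and the crops show them centred.
- **Weaker fits:** the block's side-camera fit was the poorest, at 12% mismatch. The block's small offset is visible in the crop, but it stays within its outline, so I did not re-grip it.
- **Other objects:** the final top picture shows the tape roll, grease tub and both orange look-alikes where they started. I judged this by eye and did not measure it.

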